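# Park the supply box between wet rails

### The job

The two red guide rails of the parking lane have just been painted and are still wet: line the blue supply box up with the lane's open end and push it down between the rails, with the fingers against its outside, until its leading end is up against the black rubber stop (a few millimetres short is fine) and it stands straight in the lane. Nothing at all may touch either rail. Keep the box flat on the table, never lift it or touch its carrying handle, and leave the bottle, the jar and the mug where they are.

Things in the scene. Friction and masses are not known exactly. Their poses are not given: they have to be found in the camera images.
- lane: Fixed parking lane: two red rails on flat white paper (not an obstacle). Origin on the table, midway between the rails and along them. +x runs down the lane from the open mouth (x = -120 mm) to the face of the black stop (x = +120 mm), that is from the robot's left to its right within about 9 degrees; +y points across, away from the robot. Clear width 124 mm (inner faces at y = -62 and +62 mm).
- rail_near: Red rail on the robot's side, wet paint, fixed: 240 mm long, 16 mm wide, 18 mm high. Origin at the middle of its underside, x along the rail.
- rail_far: Red rail on the far side, wet paint, fixed: same size and axes as the other.
- stop: Black rubber stop across the end of the lane, fixed, 100 mm wide, 20 mm thick, 18 mm high; its origin lies on the table in the middle of the face that looks back down the lane, same axes as the lane. It may be touched.
- mouth (a point): The lane's open end: point on the table midway between the rail ends, axes as the lane.
- box: Blue rigid supply box, white lid, upright sides: 130 mm long (x), 100 mm wide (y), 55 mm high to the lid's top, 0.3 to 0.7 kg, slides on the table. Origin at the centre of its underside. It starts before the mouth, +x end foremost, its centre 210 to 240 mm back from the lane's origin and 25 to 55 mm to the robot's side of the centre line, turned up to 12 degrees off the lane.
- handle: Black carrying handle on the middle of the lid, part of the box, not to be touched: 70 mm long along the box's x, 14 mm wide, rising from 55 to 80 mm above the table. Origin at the middle of its foot, on the lid.
- ink_bottle: Green bottle, 52 mm across, 100 mm high, standing loose beyond the lane. Origin at the centre of its underside. Leave alone.
- paint_jar: Orange jar with white lid, 64 mm across, 70 mm high, standing loose beyond the lane. Origin at the centre of its underside. Leave alone.
- mug: White mug, 76 mm across plus its handle, 85 mm high, standing loose on the robot's side of the lane. Origin at the centre of its underside. Leave alone.
Not all that is in view belongs to the job. What is shaped like the box but purple is not meant.

How it is judged:
By the outcome, as a careful person would: the job done as asked, in the order asked, and still so for the second after the job is handed in, with the robot touching nothing.
It also fails if it takes over 59 s, if anything falls off the work surface, if the arm or the gripper's body presses on something with over 40 N, if the wrist force passes 120 N, or if a joint passes its speed limit or range.

### The arm

A 7-joint arm with a two-finger parallel gripper is mounted at the origin on the work surface. World frame = base frame: x ahead of the robot, y to its left, z up, the work surface at z = 0. Lengths are in m, angles in degrees, forces in N, time in s.
With the tool pointing down it reaches from about 0.425 to 0.875 m from the base axis. Payload 4.7 kg.
Tool frame: the origin (TCP) lies midway between the tips of the shut fingers; the grasp point (between the pads) lies 19 mm behind it; z points along the fingers, y is the direction in which the jaws open and shut (so a half turn about z gives the same grasp; the last joint's range is limited). The gripper opens to 87 mm and grips with 3 to 60 N. Pads are 19 mm wide; open, the fingers measure 117 mm over their backs; the gripper's body (75 mm by 190 mm) begins 51 mm behind the grasp point.
Start: joints at [-70.239, 18.392, -4.016, 83.108, 1.295, 78.541, -3.26], TCP at [0.211, 0.615, 0.183] pointing down, gripper open.
Joint ranges: [-163.93, 163.93], [-17.29, 119.83], [-79.2, 71.16], [3.27, 140.29], [-89.18, 269.18], [5.43, 117.66], [-154.24, 154.24]. Speed limits (degrees/s): [147.25, 147.25, 180, 180, 180, 180, 180].

### API

Orientations are given as [roll, pitch, yaw] about the fixed x, y, z axes, in that order (R = Rz(yaw) Ry(pitch) Rx(roll)).
In Python, from cell import env gives the robot as it stands. The module is installed in compiled form; this text tells all that it offers.
- The arm moves only by the tool servo_tool, never from a script. Its argument "plan" is a list of rows, each a list of 3 entries, a list of its own where there are three numbers: the opening, from 0 (shut) to 1 (fully open), then the shift along the tool's x, y, z in cm, then the turn, a rotation vector about the tool's x, y, z in degrees. A call has 1 to 20 rows; each row shifts and turns the pose as measured when the row begins, along the tool's axes as they then stand; what a row does not reach is not made up. A row lasts 1/12 s, in which the tool goes at most 41.7 mm and 7.16 degrees, less where a joint would pass 70% of its speed; a pose out of reach is approached as far as the arm can. A call is refused whole if a number of a shift passes 4.17 or a number of a turn 7.16, either way. A call with a gripper value outside its range is refused whole. The fingers move at their own pace and stop on an object; "force" is the grip in N (left out, the last holds). Time passes only in rows, so rows that do not move let the fingers close. It gives the time, the measured TCP pose, the force and the opening at its end, in the units of the state.
- env.get_obs(): the state, without advancing time (a new reading comes with each control period).
- env.read_camera(name): name is "scene" or "top"; returns a dict with "image" (480x640x3 uint8, blue, green, red), "fx", "fy", "cx", "cy" (pixels), "k1" (the pictures are not rectified: a ray, as slopes to the right and down, at radius r is drawn at 1 + k1 r^2 times it, then the intrinsics apply), "rvec" (rotation vector, rad) and "tvec" (3), from world to camera coordinates, as OpenCV has them. Camera axes: x right, y down, z forward; pixel columns grow to the right and rows downward; lengths in m; the calibration is good to about 2 mm. A picture is of the moment at which its call begins. There is no depth.
- env.sign_off(): hands the job in, once; it reports no verdict.
The state is a dict: "time_s": time; "qpos": joint angles; "joint_velocities": joint speeds; "effort": joint torques, N m; "tool_pos": TCP position; "tool_rot": TCP orientation; "force": force on the tool from outside, world axes, zero at the start; "wrist_torque": the same for the moment, N m; "grip_width": finger opening in m.
Only numpy, scipy, OpenCV 4.12 (cv2) and the standard library are available. Lean on these libraries where they do the work, as an engineer would, in place of code of your own. Each camera call takes 0.05 s, during which the arm holds its last target. There are 200 camera calls.

## Working session

There is one attempt and no reset: what is moved stays moved. The work goes in short steps, Python scripts to look and compute and a tool call to move; the robot and the scene stay as the last step left them, time stands still between calls to the robot, and variables do not carry over. Pictures are saved under pics/ and viewed, about 8 in all and at most 12, crops included, and the job is handed in when it is done.

Besides the shell and the picture viewer there is one more tool, called after ">>>" as name([rows], argument=value, ...), one row to a line, values as JSON. servo_tool: Moves the arm, as the interface text tells. Its arguments: {"type":"object","properties":{"plan":{"type":"array"},"force":{"type":"number"}},"required":["plan"]}

```bash
mkdir -p pics
cat > h.py <<'E'
import numpy as np, cv2
from cell import env
def cam(n):
    c=env.read_camera(n); c['R']=cv2.Rodrigues(np.array(c['rvec'],float))[0]; c['t']=np.array(c['tvec'],float).ravel(); return c
def ray(c,uv,z):
    uv=np.atleast_2d(np.array(uv,float)); d=np.stack([(uv[:,0]-c['cx'])/c['fx'],(uv[:,1]-c['cy'])/c['fy']],1)
    s=d.copy()
    for _ in range(20): s=d/(1+c['k1']*(s**2).sum(1,keepdims=True))
    w=np.c_[s,np.ones(len(s))]@c['R']; o=-c['R'].T@c['t']
    return o+w*((z-o[2])/w[:,2])[:,None]
def proj(c,P):
    q=np.atleast_2d(P)@c['R'].T+c['t']; s=q[:,:2]/q[:,2:]; s=s*(1+c['k1']*(s**2).sum(1,keepdims=True))
    return s*[c['fx'],c['fy']]+[c['cx'],c['cy']]
E
python3 - <<'E'
from h import *
for n in('top','scene'):
    c=cam(n); cv2.imwrite(f'pics/{n}0.png',c['image']); print(n,c['fx'],c['k1'],-c['R'].T@c['t'])
print(env.get_obs())
E
```

```text
top 536.7774569326868 0.025112276889849846 [0.3919765  0.06504992 0.95718722]
scene 462.67970060093165 -0.052606100223335985 [1.27888933 0.09019963 0.7688538 ]
{'time_s': 0.1, 'qpos': array([-70.24202901,  18.43698335,  -4.0157383 ,  83.16769551,
         1.29474728,  78.54308463,  -3.26007851]), 'joint_velocities': array([-0.04047571, -0.14343118,  0.07156289, -0.2206598 , -0.0624397 ,
        0.10199142,  0.03245521]), 'effort': array([-2.06326563e-04, -4.92567480e+01, -4.05678246e-01, -3.13400495e+01,
       -6.40712189e-02,  3.94926360e-02,  7.39153302e-05]), 'tool_pos': array([0.21094306, 0.61420659, 0.18214829]), 'tool_rot': array([-1.79897459e+02,  5.23371860e-03,  1.61051691e+02]), 'force': array([-0.54650599,  0.41153679, -0.65609388]), 'wrist_torque': array([0.00509027, 0.03882429, 0.01475562]), 'grip_width': 0.08663985671746507}
```

View pics/top0.png

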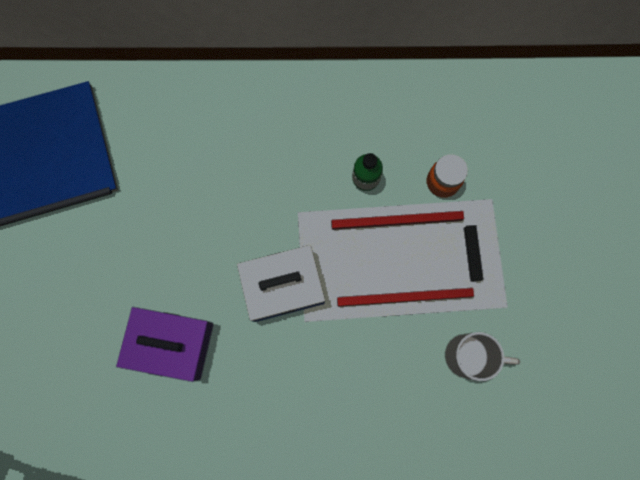

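View pics/scene0.png

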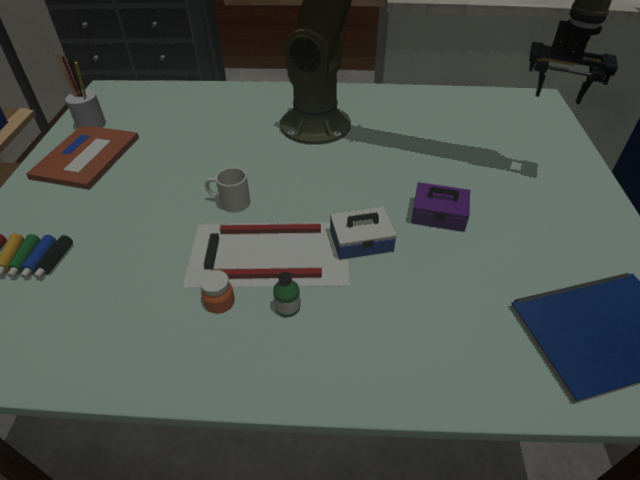

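Could be taken for the box: the white-lidded box with blue sides at top (281,284) / scene (362,233), the purple box at top (165,345), and the blue folder at top (50,155). By the description it is the white-lidded one. I'll check that in a crop and measure it.

```bash
cat >> h.py <<'E'
def big(m,k=1):
    cs=sorted(cv2.findContours(m.astype(np.uint8),cv2.RETR_EXTERNAL,cv2.CHAIN_APPROX_NONE)[0],key=cv2.contourArea)[::-1]; return cs[:k]
def rect(c,ct,z):
    P=ray(c,ct.reshape(-1,2),z)[:,:2]; (ctr,(w,h),a)=cv2.minAreaRect((P*1000).astype(np.float32))
    if w<h: w,h,a=h,w,a+90
    a=(a+90)%180-90   # long axis; turn to point to -y
    if a>0:a-=180
    return np.array(ctr)/1000,w,h,a
def lane(c):
    im=c['image'].astype(int); b,g,r=im[...,0],im[...,1],im[...,2]
    red=(r>70)&(g<40)&(b<40)
    red[:, :]&=True
    out=[rect(c,k,.018) for k in big(red,4)]
    out=[o for o in out if 200<o[1]<280 and o[2]<40]
    o=(out[0][0]+out[1][0])/2; a=(out[0][3]+out[1][3])/2
    return o,a,out
def tolane(o,a,P):
    a=np.deg2rad(a); ex=np.array([np.cos(a),np.sin(a)]); ey=np.array([-ex[1],ex[0]]); d=np.atleast_2d(P)-o
    return np.c_[d@ex,d@ey]
E
python3 - <<'E'
from h import *
c=cam('top'); o,a,out=lane(c); print(o,a,out)
s=cam('scene'); print('scene',lane(s))
A=c['image'][235:330,225:340]; B=s['image'][200:265,320:405]
cv2.imwrite('pics/crop0.png',np.hstack([cv2.resize(A,(460,380),interpolation=0),cv2.resize(B,(340,380),interpolation=0)]))
for p in [(260,265),(300,300),(335,260),(322,290),(280,314),(230,280)]: print(p,c['image'][p[1],p[0]])
E
```

```text
[ 0.5578705  -0.07372942] -86.28142833709717 [(array([ 0.48807553, -0.0782204 ]), 235.9111328125, 14.038103103637695, -86.30456495285034), (array([ 0.62766547, -0.06923844]), 235.93991088867188, 13.413506507873535, -86.258291721344)]
scene (array([ 0.56005742, -0.06353667]), -86.34052062034607, [(array([ 0.62913599, -0.05283858]), 207.71261596679688, 12.619421005249023, -86.32336926460266), (array([ 0.49097885, -0.07423477]), 231.43800354003906, 12.080717086791992, -86.35767197608948)])
(260, 265) [155 150 144]
(300, 300) [155 151 146]
(335, 260) [154 152 149]
(322, 290) [105 111 107]
(280, 314) [44 35 28]
(230, 280) [133 144 119]
```

View pics/crop0.png

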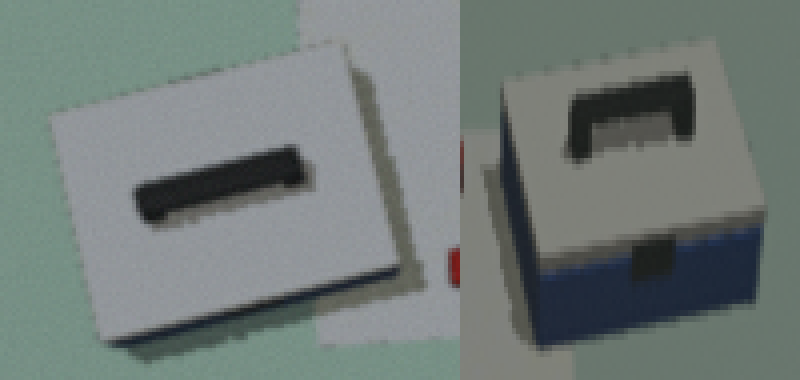

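The crop shows a white lid with blue sides, so this is the box. Lid corners in the top image are at about (238,264), (310.7,245.5), (324.7,301.7) and (251.7,320), handle at about (280,281).

```bash
cat >> h.py <<'E'
def box(c,uv,o,a):
    P=ray(c,uv,.055)[:,:2]; L=tolane(o,a,P)*1000; ctr=L.mean(0); e=L[1]-L[0]+L[2]-L[3]
    an=np.degrees(np.arctan2(e[1],e[0])); print('corners lane',L.round(1).tolist(),'ctr',ctr.round(1),'ang',an.round(2),'world ctr',P.mean(0).round(4),'ang w',(an+a).round(2)); return ctr,an
def handle(c,roi,o,a):
    x0,y0,x1,y1=roi; m=np.zeros((480,640),bool); m[y0:y1,x0:x1]=c['image'][y0:y1,x0:x1].max(2)<60
    k=rect(c,big(m)[0],.078); print('handle lane',(tolane(o,a,k[0])*1000).round(1),'ang',k[3]-a,k[1:3])
E
python3 - <<'E'
from h import *
c=cam('top'); o,a,out=lane(c)
box(c,[(238,264),(310.7,245.5),(324.7,301.7),(251.7,320)],o,a)
handle(c,(245,265,312,300),o,a)
print(tolane(o,a,ray(c,[(332,225),(463,216),(338,301),(473,293)],.018)[:,:2]))
# base of mug, jar, bottle approx
print(ray(c,[(480,360)],.05),ray(c,[(368,185)],.0),ray(c,[(447,190)],0))
E
```

```text
corners lane [[-283.6, 2.5], [-158.2, 25.7], [-141.2, -71.9], [-264.5, -93.4]] ctr [-211.9  -34.3] ang 10.18 world ctr [0.5099 0.1355] ang w -76.06
handle lane [[-213.   -34.6]] ang 10.411548495292664 (68.05352783203125, 15.428560256958008)
[[-0.11784847  0.06796433]
 [ 0.11896323  0.0676645 ]
 [-0.11761024 -0.06885098]
 [ 0.11896356 -0.07167015]]
[[ 0.38038366 -0.19241356  0.05      ]] [[ 6.98509841e-01 -1.97185488e-02 -1.11022302e-16]] [[ 0.68782592 -0.16611263  0.        ]]
```

>>> servo_tool([
  [0.7,[0,0,0],[0,0,-6]],
  [0.7,[0,0,0],[0,0,-6]],
  [0.7,[0,0,0],[0,0,-6]],
  [0.7,[0,0,0],[0,0,-5]],
  [0.7,[0,0,0],[0,0,0]],
])

```text
time_s: 0.67
tool_pos: [0.2108, 0.6139, 0.1815]
tool_rot: [-179.8, -0.1, -174.9]
force: [-0.7, -0.4, 0.3]
grip_width: 0.064
```

```bash
cat >> h.py <<'E'
from scipy.spatial.transform import Rotation as Ro
O=np.array([.5579,-.0737]); AN=-86.28
def where(x=None,y=None,z=None,yaw=None):
    s=env.get_obs(); R=Ro.from_euler('xyz',s['tool_rot'],degrees=True); p=s['tool_pos']; L=tolane(O,AN,p[:2])[0]
    ty=R.as_matrix()[:,1]; print('t',s['time_s'],'TCP lane mm',(L*1000).round(1),'z',round(p[2]*1000,1),'jaw ang in lane',round(np.degrees(np.arctan2(ty[1],ty[0]))-AN,2),'rot',s['tool_rot'].round(2),'F',s['force'].round(1),'w',round(s['grip_width']*1000,1))
    if x is not None:
        a=np.deg2rad(AN); ex=np.array([np.cos(a),np.sin(a)]); ey=np.array([-ex[1],ex[0]])
        T=np.r_[O+x/1000*ex+y/1000*ey,z/1000]; print('shift cm',(R.inv().apply(T-p)*100).round(2))
        if yaw is not None: print('turn',(R.inv()*Ro.from_euler('xyz',[180,0,yaw],degrees=True)).as_rotvec(degrees=True).round(2))
E
python3 -c "
from h import *
where(-205,-125,170,183.72)"
```

```text
t 0.6667 TCP lane mm [-708.7 -301.7] z 181.5 jaw ang in lane 181.4 rot [-1.7985e+02 -5.0000e-02 -1.7488e+02] F [-0.7 -0.4  0.3] w 64.0
shift cm [-16.44 -50.78   1.27]
turn [-0.15 -0.05  1.4 ]
```

>>> servo_tool([
  [0.7,[-1.2,-3.7,0],[0,0,1.4]],
  [0.7,[-1.2,-3.7,0],[0,0,0]],
  [0.7,[-1.2,-3.7,0],[0,0,0]],
  [0.7,[-1.2,-3.7,0],[0,0,0]],
  [0.7,[-1.2,-3.7,0],[0,0,0]],
  [0.7,[-1.2,-3.7,0],[0,0,0]],
  [0.7,[-1.2,-3.7,0],[0,0,0]],
  [0.7,[-1.2,-3.7,0],[0,0,0]],
  [0.7,[-1.2,-3.7,0],[0,0,0]],
  [0.7,[-1.2,-3.7,0],[0,0,0]],
  [0.7,[-1.2,-3.7,0],[0,0,0]],
  [0.7,[-1.2,-3.7,0],[0,0,0]],
  [0.7,[0,0,0],[0,0,0]],
])

```text
time_s: 1.75
tool_pos: [0.3812, 0.1605, 0.1776]
tool_rot: [179.8, -0.2, -178.1]
force: [-0.0, 0.1, -0.4]
grip_width: 0.0608
```

```bash
python3 -c "
from h import *
where(-205,-125,28,183.72)"
```

```text
t 1.75 TCP lane mm [-245.2 -161.2] z 177.6 jaw ang in lane 178.18 rot [ 179.84   -0.24 -178.1 ] F [-0.   0.1 -0.4] w 60.8
shift cm [-3.8  -3.94 14.93]
turn [ 0.16 -0.24 -1.82]
```

>>> servo_tool([
  [0.7,[-2,-2,0],[0,0,-1.8]],
  [0.7,[-1.8,-2,0],[0,0,0]],
  [0.7,[0,0,2.5],[0,0,0]],
  [0.7,[0,0,2.5],[0,0,0]],
  [0.7,[0,0,2.5],[0,0,0]],
  [0.7,[0,0,2.5],[0,0,0]],
  [0.7,[0,0,2.5],[0,0,0]],
  [0.7,[0,0,1.5],[0,0,0]],
  [0.7,[0,0,0],[0,0,0]],
])

```text
time_s: 2.5
tool_pos: [0.427, 0.12, 0.036]
tool_rot: [179.4, 0.4, -178.3]
force: [0.0, 0.3, -0.0]
grip_width: 0.061
```

Run:
```python
from h import *
where(-205,-110,28,183.72)
c=cam('top'); s=cam('scene')
cv2.imwrite('pics/crop1.png',np.hstack([cv2.resize(c['image'][230:350,220:345],(400,384)),cv2.resize(s['image'][130:280,310:440],(333,384))]))
```

```text
t 2.5 TCP lane mm [-201.8 -118.1] z 36.0 jaw ang in lane 178.03 rot [ 179.35    0.38 -178.26] F [ 0.   0.3 -0. ] w 61.0
shift cm [-0.79  0.34  0.81]
turn [ 0.64  0.39 -1.97]
```

View pics/crop1.png

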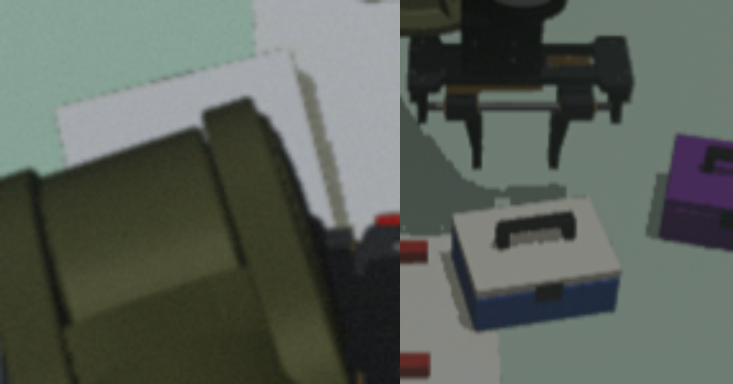

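The gripper body sits above and to the robot's side of the box, with both fingers straddling the middle of the near face. Now pushing sideways, gently.

>>> servo_tool([
  [0.7,[0,0.4,0.8],[0.6,0.4,-2]],
  [0.7,[0,0.4,0],[0,0,0]],
  [0.7,[-0.5,0,0],[0,0,0]],
  [0.7,[-0.5,0,0],[0,0,0]],
  [0.7,[-0.5,0,0],[0,0,0]],
  [0.7,[-0.5,0,0],[0,0,0]],
  [0.7,[-0.5,0,0],[0,0,0]],
  [0.7,[-0.5,0,0],[0,0,0]],
  [0.7,[-0.5,0,0],[0,0,0]],
  [0.7,[-0.5,0,0],[0,0,0]],
])

```text
time_s: 3.43
tool_pos: [0.4778, 0.1358, 0.0369]
tool_rot: [179.6, 0.8, -176.1]
force: [0.3, 0.3, -0.5]
grip_width: 0.0612
```

Run:
```python
from h import *
where(-205,-60,28,183.72)
```

```text
t 3.4333 TCP lane mm [-214.3  -66.4] z 36.9 jaw ang in lane 180.23 rot [ 179.64    0.81 -176.05] F [ 0.3  0.3 -0.5] w 61.2
shift cm [-0.62 -0.94  0.9 ]
turn [0.36 0.81 0.23]
```

Run:
```python
from h import *
c=cam('top'); s=cam('scene'); where()
cv2.imwrite('pics/crop2.png',np.hstack([cv2.resize(c['image'][210:350,220:360],(384,384)),cv2.resize(s['image'][150:290,300:430],(357,384))]))
```

```text
t 3.5333 TCP lane mm [-214.2  -66. ] z 37.0 jaw ang in lane 180.21 rot [ 179.66    0.84 -176.07] F [-0.9  0.2 -0.5] w 60.9
```

View pics/crop2.png

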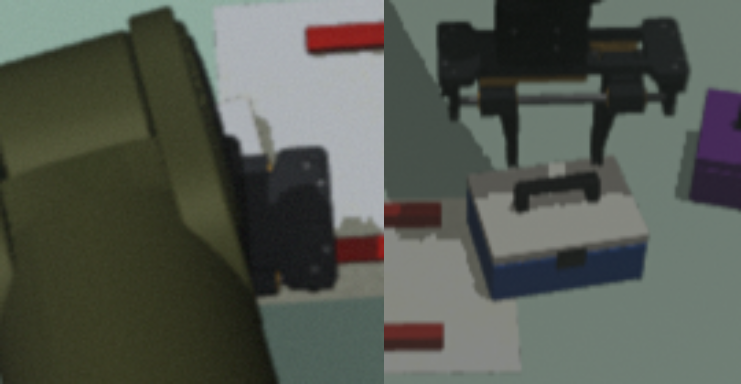

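Run:
```python
from h import *
s=cam('scene')
uv=lambda x,y:((x-384)/2.746+300,y/2.743+150)
box(s,[uv(648,236),uv(488,262),uv(469,176),uv(617,158)],O,AN)
```

```text
corners lane [[-288.8, 7.0], [-159.3, 33.5], [-147.5, -68.1], [-274.7, -88.6]] ctr [-217.6  -29. ] ang 10.38 world ctr [0.5148 0.1415] ang w -75.9
```

Run:
```python
from h import *
s=cam('scene'); where(); q=env.get_obs(); R=Ro.from_euler('xyz',q['tool_rot'],degrees=True).as_matrix(); p=q['tool_pos']
im=cv2.resize(s['image'][180:260,310:420],None,fx=6,fy=6)
for d in (-.0305,.0305,-.045,.045):
    for z in (0,-.019):
        u=proj(s,p+R@[0,d,z])[0]; print(d,z,u.round(1)); cv2.circle(im,tuple(((u-[310,180])*6+3).astype(int)),3,(0,255,255) if z==0 else (0,255,0),-1)
cv2.imwrite('pics/crop3.png',im)
```

```text
t 3.6333 TCP lane mm [-214.2  -67.2] z 36.7 jaw ang in lane 180.23 rot [ 179.66    0.77 -176.05] F [-0.2  1.  -0.3] w 60.9
-0.0305 0 [346.4 220.1]
-0.0305 -0.019 [346.6 214. ]
0.0305 0 [372.4 219.6]
0.0305 -0.019 [373.  213.4]
-0.045 0 [340.2 220.3]
-0.045 -0.019 [340.3 214.1]
0.045 0 [378.6 219.5]
0.045 -0.019 [379.2 213.3]
```

View pics/crop3.png

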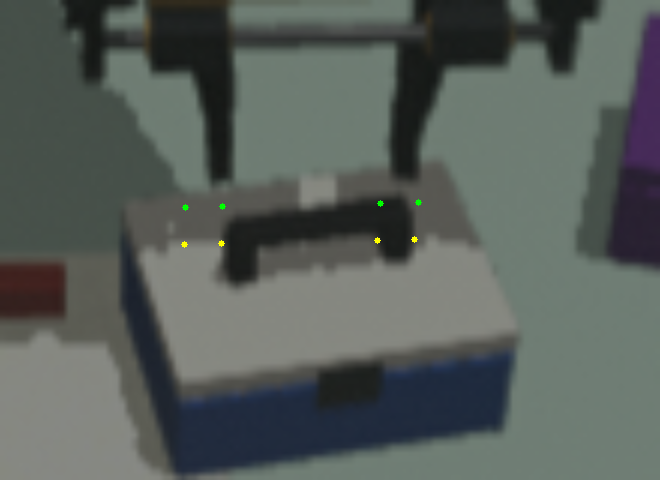

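Run:
```python
from h import *
s=cam('scene')
a=np.deg2rad(AN); ex=np.array([np.cos(a),np.sin(a)]); ey=np.array([-ex[1],ex[0]])
def show(p,rot,h):
    R=Ro.from_euler('xyz',rot,degrees=True).as_matrix()
    print([proj(s,p+R@[0,d,0])[0].round(1).tolist() for d in(-h,h)])
p=np.r_[O-.2018*ex-.1181*ey,.036]; show(p,[179.35,.38,-178.26],.035)
print('seen 339.7,195.2 369.8,195.2')
show(np.array([.21094,.61420,.18215]),[-179.9,0,161.05],.047)
im=cv2.imread('pics/scene0.png'); g=im[85:110,525:625].max(2)
m=(im.max(2)<45); sub=m[70:110,520:630]
for r in range(84,106): 
    xs=np.where(m[r,520:630])[0]+520; print(r,xs.min() if len(xs) else None,xs.max() if len(xs) else None,len(xs))
```

```text
[[338.2, 205.9], [367.2, 205.9]]
seen 339.7,195.2 369.8,195.2
[[531.4, 108.6], [569.9, 116.1]]
84 538 606 18
85 538 590 14
86 538 589 13
87 537 589 14
88 537 588 12
89 538 587 11
90 537 586 11
91 537 586 11
92 537 585 10
93 536 585 12
94 536 584 10
95 536 583 9
96 577 582 6
97 577 582 6
98 576 581 6
99 576 581 6
100 576 580 5
101 576 580 5
102 576 580 5
103 576 579 4
104 578 579 2
105 None None 0
```

Run:
```python
from h import *
from scipy.optimize import least_squares
s=cam('scene'); q=env.get_obs()
a=np.deg2rad(AN); ex=np.array([np.cos(a),np.sin(a)]); ey=np.array([-ex[1],ex[0]])
D=[(np.array([.21094,.61420,.18215]),[-179.9,0,161.05],.047,[(536.5,95.5),(578,104)]),
(np.r_[O-.2018*ex-.1181*ey,.036],[179.35,.38,-178.26],.035,[(339.7,195.2),(369.8,195.2)]),
(q['tool_pos'],q['tool_rot'],.035,[(346.7,210),(377.3,210)])]
for tool in(0,1):
  def f(v):
    r=[]
    for p,e,h,uv in D:
        R=Ro.from_euler('xyz',e,degrees=True).as_matrix()
        for d,u in zip((-h,h),uv): r+=list(proj(s,p+R@[0,d,0]+(R@v if tool else v))[0]-u)
    return np.array(r)
  k=least_squares(f,[0,0,0]); print(tool,(k.x*1000).round(1),k.fun.round(1))
```

```text
0 [ 5.6  3.2 37.2] [ 1.3  0.8 -0.7 -0.2  0.1  0.3 -0.2  0.3 -0.3 -0.3 -0.2 -0.9]
1 [-13.1   2.8 -42.3] [ 1.   0.4 -0.7 -0.6 -0.1  0.5 -0.2  0.5 -0.2 -0.1  0.2 -0.7]
```

The seen fingertips sit about 35 mm higher than the reported TCP, in all three poses. That means they passed over the lid instead of pushing, and the box has not moved. I'll back off, lower gradually and watch the force and the picture.

>>> servo_tool([
  [0.7,[2,0,0],[0,0,0]],
  [0.7,[2,0,0],[0,0,0]],
  [0.7,[1,0,0],[0,0,0]],
  [0.7,[0,0,0],[0,0,0]],
  [0.7,[0,0,1],[0,0,0]],
  [0.7,[0,0,1],[0,0,0]],
  [0.7,[0,0,0],[0,0,0]],
])

```text
time_s: 4.32
tool_pos: [0.4269, 0.1331, 0.015]
tool_rot: [179.5, 1.0, -176.0]
force: [-0.6, 0.1, -0.3]
grip_width: 0.061
```

Run:
```python
from h import *
where(-210,-120,10,183.72); s=cam('scene'); c=cam('top')
q=env.get_obs(); R=Ro.from_euler('xyz',q['tool_rot'],degrees=True).as_matrix(); p=q['tool_pos']
im=cv2.resize(s['image'][150:260,310:420],None,fx=5,fy=5)
for d in (-.0305,.0305):
    for z in (0,-.035):
        u=proj(s,p+R@[0,d,z])[0]; cv2.circle(im,tuple(((u-[310,150])*5+2).astype(int)),2,(0,255,255) if z==0 else (0,255,0),-1)
cv2.imwrite('pics/crop4.png',im)
```

```text
t 4.3167 TCP lane mm [-214.8 -117.3] z 15.0 jaw ang in lane 180.3 rot [ 179.55    0.99 -175.99] F [-0.6  0.1 -0.3] w 61.0
shift cm [ 0.28 -0.49  0.49]
turn [0.45 0.99 0.29]
```

View pics/crop4.png

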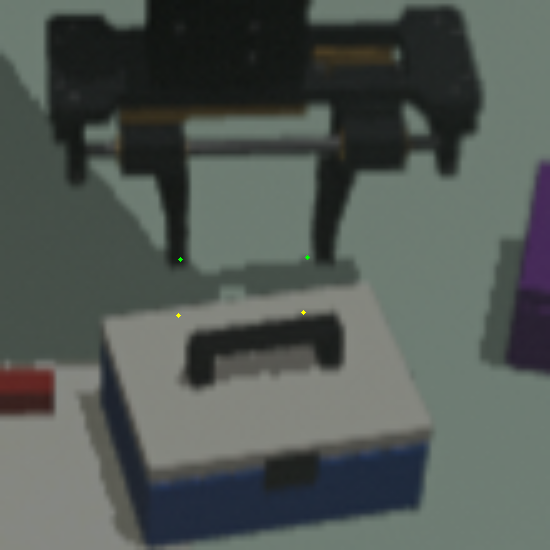

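>>> servo_tool([
  [0.7,[0,0,0.6],[0.4,0.9,0.3]],
  [0.7,[0,0,0.4],[0,0,0]],
  [0.7,[0,0,0],[0,0,0]],
])

```text
time_s: 4.67
tool_pos: [0.4294, 0.1331, 0.0057]
tool_rot: [180.0, 0.2, -176.4]
force: [-0.3, 0.9, -0.8]
grip_width: 0.0612
```

>>> servo_tool([
  [0.7,[0,0,0.5],[0,0,0]],
  [0.7,[0,0,0.5],[0,0,0]],
  [0.7,[0,0,0],[0,0,0]],
])

```text
time_s: 4.92
tool_pos: [0.4302, 0.1331, -0.0049]
tool_rot: [180.0, 0.2, -176.4]
force: [-0.2, 0.1, 0.7]
grip_width: 0.061
```

>>> servo_tool([
  [0.7,[-0.5,0,0],[0,0,0]],
  [0.7,[-0.5,0,0],[0,0,0]],
  [0.7,[-0.4,0,0],[0,0,0]],
  [0.7,[-0.3,0,0],[0,0,0]],
])

```text
time_s: 5.25
tool_pos: [0.4441, 0.1346, -0.0055]
tool_rot: [180.0, -0.2, -176.3]
force: [-7.9, 0.6, 4.6]
grip_width: 0.061
```

Run:
```python
from h import *
where(-210,-70,-10,183.72)
```

```text
t 5.25 TCP lane mm [-215.2 -100.1] z -5.5 jaw ang in lane 180.01 rot [ 179.95   -0.22 -176.27] F [-7.9  0.6  4.6] w 61.0
shift cm [-3.01 -0.53  0.44]
turn [ 0.05 -0.22  0.01]
```

Contact felt at 8 N, with reported z below the table and no touch, which confirms the height offset. Continuing the sideways push.

>>> servo_tool([
  [0.7,[-0.4,0,0],[0,0,0]],
  [0.7,[-0.4,0,0],[0,0,0]],
  [0.7,[-0.4,0,0],[0,0,0]],
  [0.7,[-0.4,0,0],[0,0,0]],
  [0.7,[-0.4,0,0],[0,0,0]],
  [0.7,[-0.3,0,0],[0,0,0]],
])

```text
time_s: 5.75
tool_pos: [0.4525, 0.1389, -0.0066]
tool_rot: [179.9, -2.1, -175.8]
force: [-7.6, -0.3, 7.3]
grip_width: 0.0609
```

Run:
```python
from h import *
where(-210,-65,-10,183.72); s=cam('scene')
cv2.imwrite('pics/crop5.png',cv2.resize(s['image'][190:270,310:420],None,fx=6,fy=6))
```

```text
t 5.75 TCP lane mm [-219.   -91.4] z -6.6 jaw ang in lane 180.49 rot [ 179.88   -2.15 -175.78] F [-7.6 -0.3  7.3] w 60.9
shift cm [-2.64 -0.93  0.24]
turn [ 0.11 -2.15  0.5 ]
```

View pics/crop5.png

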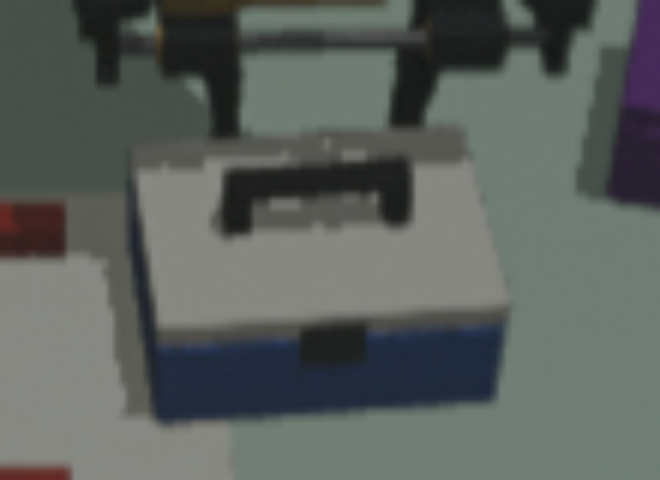

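```bash
cat >> h.py <<'E'
def sbox(s,pts,x0,y0,f): return box(s,[((x+.5)/f+x0-.5,(y+.5)/f+y0-.5) for x,y in pts],O,AN)
E
python3 - <<'E'
from h import *
s=cam('scene'); sbox(s,[(507,303),(160,330),(130,152),(464,130)],310,190,6)
E
```

```text
corners lane [[-282.7, 19.5], [-155.9, 30.6], [-148.1, -65.5], [-278.0, -75.6]] ctr [-216.2  -22.7] ang 4.73 world ctr [0.5212 0.1406] ang w -81.55
```

>>> servo_tool([
  [0.7,[-0.7,-0.3,0.1],[0,-2,0.3]],
  [0.7,[-0.8,-0.1,0],[0,-1,0]],
  [0.7,[-0.8,-0.1,0],[0,-1,0]],
])

```text
time_s: 6.1
tool_pos: [0.4702, 0.1381, -0.0089]
tool_rot: [179.8, 1.2, -175.9]
force: [-9.2, 0.3, 7.9]
grip_width: 0.0609
```

Run:
```python
from h import *
where(-210,-65,-10,183.72)
```

```text
t 6.1 TCP lane mm [-217.1  -73.8] z -8.9 jaw ang in lane 180.39 rot [ 179.79    1.22 -175.9 ] F [-9.2  0.3  7.9] w 60.9
shift cm [-0.87 -0.71  0.13]
turn [0.22 1.22 0.38]
```

>>> servo_tool([
  [0.7,[-0.6,-0.1,0],[0,1,0.3]],
  [0.7,[-0.5,0,0],[0,-0.5,0]],
  [0.7,[-0.3,0,0],[0,0,0]],
])

```text
time_s: 6.35
tool_pos: [0.4762, 0.1383, -0.0099]
tool_rot: [179.8, -0.3, -176.1]
force: [-9.2, -0.3, 7.0]
grip_width: 0.0608
```

Run:
```python
from h import *
where(-210,-65,-10,183.72); s=cam('scene')
cv2.imwrite('pics/crop6.png',cv2.resize(s['image'][190:290,270,][:0] if 0 else s['image'][195:285,290:410],None,fx=6,fy=6))
```

```text
t 6.35 TCP lane mm [-216.8  -67.8] z -9.9 jaw ang in lane 180.15 rot [ 179.79   -0.28 -176.13] F [-9.2 -0.3  7. ] w 60.8
shift cm [-0.28 -0.68  0.01]
turn [ 0.2  -0.28  0.15]
```

View pics/crop6.png

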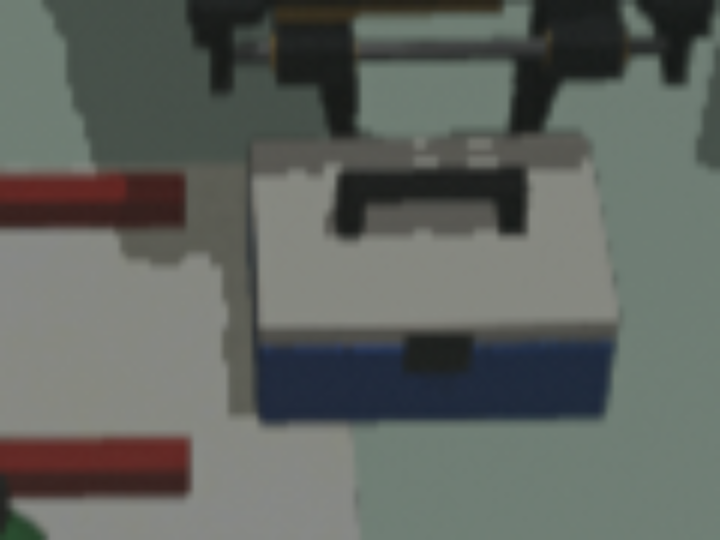

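The box is now nearly square to the lane. The lid corners in this crop are (617,325), (258,330), (250,143) and (590,135). I'll measure, back away and use the top camera.

>>> servo_tool([
  [0.7,[1.5,0,0],[0,0,0]],
  [0.7,[2.5,0,-1],[0,0,0]],
  [0.7,[1,0,-3],[0,0,0]],
  [0.7,[0,0,-3.5],[0,0,0]],
  [0.7,[0,0,-3.5],[0,0,0]],
  [0.7,[0,3.5,-3],[0,0,0]],
  [0.7,[0,3.8,0],[0,0,0]],
  [0.7,[0,3.8,0],[0,0,0]],
  [0.7,[0,3.8,0],[0,0,0]],
  [0.7,[0,0,0],[0,0,0]],
])

```text
time_s: 7.23
tool_pos: [0.4257, 0.2848, 0.1379]
tool_rot: [179.3, 0.8, -176.8]
force: [-0.5, 0.1, -0.0]
grip_width: 0.0606
```

```bash
cat >> h.py <<'E'
def lidscene(s):
    # front-lower edge etc: blue far side mask of box
    im=s['image'].astype(int); m=(im[...,0]>im[...,2]+25)&(im[...,0]>im[...,1]+15); m[:, 420:]=0; m[:190]=0; m[300:]=0
    k=big(m)[0].reshape(-1,2); print('blue',k.min(0),k.max(0)); return k
E
python3 - <<'E'
from h import *
s=cam('scene'); sbox(s,[(617,325),(258,330),(250,143),(590,135)],290,195,6)
where(-310,0,150,93.72)
c=cam('top'); handle(c,(240,220,320,300),O,AN); print(lane(c)[:2])
E
```

```text
corners lane [[-275.8, 45.6], [-147.5, 45.4], [-147.7, -53.5], [-278.0, -55.4]] ctr [-212.3   -4.5] ang 0.38 world ctr [0.5397 0.1378] ang w -85.9
t 7.2833 TCP lane mm [-362.4 -107.8] z 137.8 jaw ang in lane 179.32 rot [ 179.5     0.84 -176.96] F [ 0.4 -1.5 -0.1] w 60.9
shift cm [-10.86  -5.11  -1.11]
turn [ 1.05  0.27 89.32]
handle lane [[-208.4   -5.6]] ang 0.7389319229125988 (68.0296630859375, 14.795265197753906)
(array([ 0.55773625, -0.07382015]), -86.25600492954254)
```

>>> servo_tool([
  [0.55,[0,0,0],[1,0,6.9]],
  [0.55,[0,0,0],[0,0,6.9]],
  [0.55,[0,0,0],[0,0,6.9]],
  [0.55,[0,0,0],[0,0,6.9]],
  [0.55,[0,0,0],[0,0,6.9]],
  [0.55,[0,0,0],[0,0,6.9]],
  [0.55,[0,0,0],[0,0,6.9]],
  [0.55,[0,0,0],[0,0,6.9]],
  [0.55,[0,0,0],[0,0,6.9]],
  [0.55,[0,0,0],[0,0,6.9]],
  [0.55,[0,0,0],[0,0,6.9]],
  [0.55,[0,0,0],[0,0,6.9]],
  [0.55,[0,0,0],[0,0,6]],
  [0.55,[0,0,0],[0,0,0]],
])

```text
time_s: 8.5
tool_pos: [0.4391, 0.2519, 0.1351]
tool_rot: [178.9, 1.1, 89.9]
force: [-0.2, -0.5, 0.5]
grip_width: 0.0479
```

Run:
```python
from h import *
where(-320,-4,138,93.72); print(env.get_obs()['qpos'].round(0))
```

```text
t 8.5 TCP lane mm [-332.7  -97.4] z 135.1 jaw ang in lane 86.22 rot [178.91   1.09  89.92] F [-0.2 -0.5  0.5] w 47.9
shift cm [-0.65  9.41 -0.1 ]
turn [ 1.06  1.13 -3.79]
[-50.   2.  16. 108.   1.  70. -34.]
```

>>> servo_tool([
  [0.55,[0,3.1,0],[1,1,-3.8]],
  [0.55,[0,3.1,0],[0,0,0]],
  [0.55,[0,3.1,0],[0,0,0]],
  [0.55,[0,0,0],[0,0,0]],
])

```text
time_s: 8.83
tool_pos: [0.5349, 0.2507, 0.1346]
tool_rot: [-180.0, 0.2, 94.4]
force: [-0.4, -0.3, 0.2]
grip_width: 0.048
```

Run:
```python
from h import *
where(-322,-4,-8,93.72)
```

```text
t 8.8333 TCP lane mm [-325.2   -1.9] z 134.6 jaw ang in lane 90.72 rot [-1.800e+02  1.600e-01  9.444e+01] F [-0.4 -0.3  0.2] w 48.0
shift cm [-0.28 -0.21 14.26]
turn [-0.    0.16  0.72]
```

>>> servo_tool([
  [0.55,[0,0,2.5],[0,0,0.7]],
  [0.55,[0,0,3],[0,0,0]],
  [0.55,[0,0,3],[0,0,0]],
  [0.55,[0,0,2.5],[0,0,0]],
  [0.55,[0,0,1.5],[0,0,0]],
  [0.55,[0,0,0.7],[0,0,0]],
  [0.55,[0,0,0],[0,0,0]],
])

```text
time_s: 9.42
tool_pos: [0.5416, 0.2399, -0.0017]
tool_rot: [179.7, 0.4, 94.1]
force: [-0.5, -0.6, -0.7]
grip_width: 0.048
```

Run:
```python
from h import *
where(-290,-4,-8,93.72)
c=cam('top'); handle(c,(240,220,320,300),O,AN)
```

```text
t 9.4167 TCP lane mm [-314.     4.1] z -1.7 jaw ang in lane 90.35 rot [179.66   0.4   94.07] F [-0.5 -0.6 -0.7] w 48.0
shift cm [-2.39 -0.83  0.64]
turn [0.34 0.4  0.35]
handle lane [[-208.5   -5.4]] ang 0.8762328910827648 (68.13182067871094, 15.072002410888672)
```

>>> servo_tool([
  [0.55,[0,-0.7,0.6],[0.3,0.4,0.3]],
  [0.55,[-0.8,-0.1,0],[0,0,0]],
  [0.55,[-0.8,0,0],[0,0,0]],
  [0.55,[-0.5,0,0],[0,0,0]],
])

```text
time_s: 9.8
tool_pos: [0.5373, 0.2188, -0.0033]
tool_rot: [179.6, -0.3, 93.9]
force: [-0.4, -0.1, -0.1]
grip_width: 0.0479
```

Run:
```python
from h import *
where(-270,-2,-8,93.72)
c=cam('top'); handle(c,(240,220,320,300),O,AN)
```

```text
t 9.8 TCP lane mm [-293.2   -1.5] z -3.3 jaw ang in lane 90.21 rot [179.6   -0.25  93.93] F [-0.4 -0.1 -0.1] w 47.9
shift cm [-2.32 -0.06  0.46]
turn [ 0.4  -0.26  0.21]
handle lane [[-212.1    1.2]] ang -2.203555197715758 (129.34487915039062, 128.6511688232422)
```

```bash
cat >> h.py <<'E'
def far(s,z=.045):
    im=s['image'].astype(int); m=(im[...,0]>im[...,2]+18)&(im[...,0]>im[...,1]+8); m[:,420:]=0; m[:,:150]=0; m[:190]=0; m[310:]=0
    m=m.astype(np.uint8); k=big(m)[0]; mm=np.zeros_like(m); cv2.drawContours(mm,[k],-1,1,-1); mm&=m
    x,y,w,h=cv2.boundingRect(k); xs=np.arange(x+6,x+w-6); mid=x+w/2; xs=xs[abs(xs-mid)>9]
    ys=np.array([np.where(mm[:,i])[0].min()-.5 for i in xs]); L=tolane(O,AN,ray(s,np.c_[xs,ys],z)[:,:2])*1000
    p=np.polyfit(L[:,0],L[:,1],1); r=L[:,1]-np.polyval(p,L[:,0]); p=np.polyfit(L[abs(r)<3,0],L[abs(r)<3,1],1)
    fx=tolane(O,AN,ray(s,[(x-.5,ys[0])],z)[:,:2])[0,0]*1000
    rx=tolane(O,AN,ray(s,[(x+w-.5,ys[-1])],z)[:,:2])[0,0]*1000
    print('far edge front x',fx.round(1),'rear',rx.round(1),'mid y',np.polyval(p,(fx+rx)/2).round(1),'ang',np.degrees(np.arctan(p[0])).round(2),'rms',r.std().round(2))
E
python3 - <<'E'
from h import *
s=cam('scene'); far(s); far(s,.05)
E
```

```text
far edge front x -147.5 rear -275.0 mid y 45.3 ang -0.24 rms 0.95
far edge front x -147.3 rear -273.9 mid y 50.1 ang -0.24 rms 0.94
```

>>> servo_tool([
  [0.55,[-0.6,0,0.4],[0.4,-0.3,0.2]],
  [0.55,[-0.8,0.1,0],[0,-1,0]],
  [0.55,[-0.8,0.15,0],[0,-1,0]],
  [0.55,[-0.8,0.15,0],[0,-1,0]],
])

```text
time_s: 10.23
tool_pos: [0.544, 0.1913, -0.006]
tool_rot: [179.9, 2.9, 93.7]
force: [-0.5, 2.0, -1.8]
grip_width: 0.0477
```

Run:
```python
from h import *
where(-240,2,-8,93.72); far(cam('scene'))
```

```text
t 10.2333 TCP lane mm [-265.3    3.4] z -6.0 jaw ang in lane 89.98 rot [179.92   2.93  93.7 ] F [-0.5  2.  -1.8] w 47.7
shift cm [-2.52 -0.14  0.33]
turn [ 0.08  2.93 -0.02]
far edge front x -130.2 rear -257.1 mid y 48.3 ang -1.09 rms 0.54
```

>>> servo_tool([
  [0.55,[-0.7,0.1,0.3],[0,2,-0.8]],
  [0.55,[-0.8,0.1,0],[0,0,0]],
  [0.55,[-0.8,0.1,0],[0,-1,0]],
])

```text
time_s: 10.53
tool_pos: [0.5489, 0.1727, -0.0077]
tool_rot: [179.9, 1.8, 94.8]
force: [-0.7, 3.7, -2.5]
grip_width: 0.0476
```

Run:
```python
from h import *
where(-240,2,-8,93.72); s=cam('scene'); far(s)
cv2.imwrite('pics/crop7.png',cv2.resize(s['image'][195:285,260:380],None,fx=6,fy=6))
```

```text
t 10.5333 TCP lane mm [-246.4    7. ] z -7.7 jaw ang in lane 91.08 rot [179.92   1.77  94.8 ] F [-0.7  3.7 -2.5] w 47.6
shift cm [-0.63 -0.52  0.05]
turn [0.1  1.77 1.08]
far edge front x -110.8 rear -237.4 mid y 51.5 ang -0.38 rms 0.99
```

View pics/crop7.png

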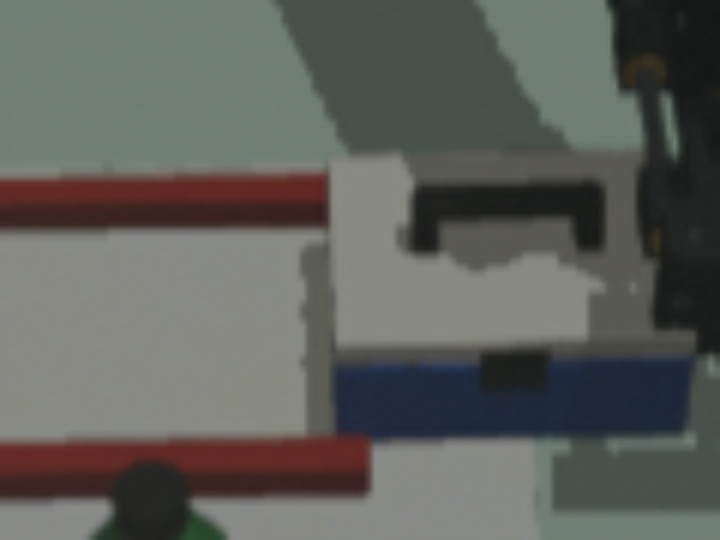

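Box at y ≈ +0.7 mm and about square, with its front end just in the mouth and clear on both sides (rail ends at crop (328,200) and (370,465)). Pushing on.

>>> servo_tool([
  [0.55,[-0.8,0,0],[0,0.5,0.4]],
  [0.55,[-0.8,-0.02,0],[0,0,0]],
  [0.55,[-0.8,-0.02,0],[0,0,0]],
  [0.55,[-0.8,-0.02,0],[0,0,0]],
  [0.55,[-0.8,-0.02,0],[0,0,0]],
])

```text
time_s: 11.0
tool_pos: [0.5511, 0.1327, -0.0075]
tool_rot: [179.9, 1.5, 94.7]
force: [-0.3, 3.1, -1.3]
grip_width: 0.048
```

Run:
```python
from h import *
where(-240,2,-8,93.72); s=cam('scene'); far(s)
```

```text
t 11.0 TCP lane mm [-206.4    6.6] z -7.5 jaw ang in lane 91.01 rot [179.94   1.5   94.73] F [-0.3  3.1 -1.3] w 48.0
shift cm [ 3.36 -0.4  -0.03]
turn [0.07 1.5  1.01]
far edge front x -70.1 rear -198.8 mid y 51.2 ang 0.3 rms 1.02
```

>>> servo_tool([
  [0.55,[-0.8,-0.05,0],[0,0.5,0.4]],
  [0.55,[-0.8,-0.02,0],[0,0,0]],
  [0.55,[-0.8,-0.02,0],[0,0,0]],
  [0.55,[-0.8,-0.02,0],[0,0,0]],
  [0.55,[-0.8,-0.02,0],[0,0,0]],
  [0.55,[-0.8,-0.02,0],[0,0,0]],
  [0.55,[-0.8,-0.02,0],[0,0,0]],
])

```text
time_s: 11.63
tool_pos: [0.553, 0.0708, -0.0067]
tool_rot: [-180.0, 1.0, 94.3]
force: [0.5, 3.0, -2.1]
grip_width: 0.0484
```

Run:
```python
from h import *
where(-140,2,-8,93.72); s=cam('scene'); far(s)
c=cam('top'); handle(c,(310,220,420,300),O,AN)
```

```text
t 11.6333 TCP lane mm [-144.5    4.5] z -6.7 jaw ang in lane 90.55 rot [-179.99    1.01   94.28] F [ 0.5  3.  -2.1] w 48.4
shift cm [-0.45 -0.26  0.14]
turn [-0.01  1.01  0.56]
far edge front x -7.7 rear -136.7 mid y 48.9 ang -0.8 rms 0.74
handle lane [[-85.2  -6.8]] ang -3.77609893798828 (151.29270935058594, 133.60385131835938)
```

>>> servo_tool([
  [0.55,[-0.8,0.03,0.1],[0,0.5,0]],
  [0.55,[-0.8,0.03,0],[0,0,0]],
  [0.55,[-0.8,0.03,0],[0,0,0]],
  [0.55,[-0.8,0.02,0],[0,0,0]],
  [0.55,[-0.8,0.02,0],[0,0,0]],
  [0.55,[-0.8,0.02,0],[0,0,0]],
  [0.55,[-0.8,0,0],[0,0,0]],
])

```text
time_s: 12.32
tool_pos: [0.5594, 0.0161, -0.0061]
tool_rot: [180.0, 0.2, 94.4]
force: [-0.2, 2.9, -0.7]
grip_width: 0.048
```

Run:
```python
from h import *
where(-140,2,-8,93.72); s=cam('scene'); far(s); c=cam('top')
cv2.imwrite('pics/crop8.png',np.hstack([cv2.resize(s['image'][195:295,205:325],(480,400)),cv2.resize(c['image'][200:310,380:485],(320,335))[:,:] if 0 else cv2.resize(c['image'][195:320,380:480],(320,400))]))
```

```text
t 12.3167 TCP lane mm [-89.5   7.4] z -6.1 jaw ang in lane 90.71 rot [179.98   0.25  94.43] F [-0.2  2.9 -0.7] w 48.0
shift cm [ 5.06 -0.47  0.17]
turn [0.03 0.25 0.71]
far edge front x 45.9 rear -80.8 mid y 50.8 ang -0.95 rms 0.52
```

View pics/crop8.png

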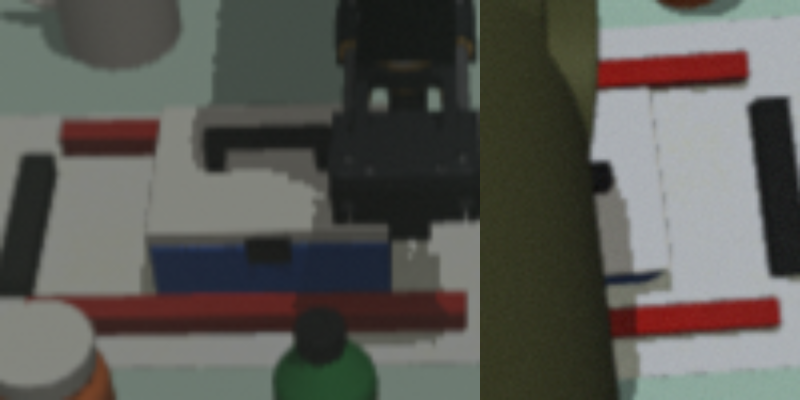

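Box centred (y ≈ 0), about 1° clockwise, with roughly 74 mm to go. I'll trim the yaw and push on.

>>> servo_tool([
  [0.55,[-0.8,-0.03,0.1],[0,0.3,-1.2]],
  [0.55,[-0.8,-0.03,0],[0,0,-0.3]],
  [0.55,[-0.8,-0.03,0],[0,0,0]],
  [0.55,[-0.8,-0.03,0],[0,0,0]],
  [0.55,[-0.8,-0.03,0],[0,0,0]],
  [0.55,[-0.8,-0.03,0],[0,0,0]],
])

```text
time_s: 12.92
tool_pos: [0.5626, -0.0308, -0.0062]
tool_rot: [180.0, -0.3, 96.0]
force: [-0.3, 4.1, -0.7]
grip_width: 0.0477
```

Run:
```python
from h import *
where(-30,2,-8,93.72); s=cam('scene'); far(s); c=cam('top')
im=c['image']
# stop face: dark blob left edge at z .018
m=np.zeros((480,640),bool); m[215:290,455:495]=im[215:290,455:495].max(2)<60
k=big(m)[0].reshape(-1,2); L=tolane(O,AN,ray(c,k,.018)[:,:2])*1000; print('stop x',L.min(0),L.max(0))
```

```text
t 12.9167 TCP lane mm [-42.6   7.4] z -6.2 jaw ang in lane 92.32 rot [179.99  -0.31  96.04] F [-0.3  4.1 -0.7] w 47.7
shift cm [-1.23 -0.59  0.17]
turn [ 0.   -0.31  2.32]
far edge front x 92.6 rear -35.8 mid y 53.0 ang 1.23 rms 1.2
stop x [ 88.53538281 -63.52328213] [138.63874111  65.07865646]
```

>>> servo_tool([
  [0.55,[-0.7,-0.1,0],[0,0.3,1]],
  [0.55,[-0.7,-0.05,0],[0,0,0.5]],
  [0.55,[-0.6,-0.03,0],[0,0,0]],
])

```text
time_s: 13.27
tool_pos: [0.5638, -0.0509, -0.0059]
tool_rot: [179.9, -0.7, 94.4]
force: [4.4, 21.2, 3.9]
grip_width: 0.0478
```

Run:
```python
from h import *
where(-22,2,-8,93.72); s=cam('scene'); far(s)
```

```text
t 13.2667 TCP lane mm [-22.4   7.4] z -5.9 jaw ang in lane 90.66 rot [179.88  -0.7   94.38] F [ 4.4 21.2  3.9] w 47.8
shift cm [-0.03 -0.54  0.2 ]
turn [ 0.12 -0.7   0.66]
far edge front x 114.6 rear -16.5 mid y 50.0 ang -0.51 rms 1.09
```

The force has risen to 21 N, so the box has reached the stop. Backing off straight, then up.

>>> servo_tool([
  [0.55,[0.5,0,0],[0,0,0]],
  [0.55,[1.5,0,0],[0,0,0]],
  [0.55,[3,0,0],[0,0,0]],
  [0.55,[3,0,0],[0,0,0]],
  [0.55,[1,0,-2],[0,0,0]],
  [0.55,[0,0,-3],[0,0,0]],
  [0.55,[0,0,-3.5],[0,0,0]],
  [0.55,[0,0,-3.5],[0,0,0]],
  [0.55,[3.8,0,-1],[0,0,0]],
  [0.55,[3.8,0,0],[0,0,0]],
  [0.55,[3.8,0,0],[0,0,0]],
  [0.55,[3.8,0,0],[0,0,0]],
  [0.55,[3.8,0,0],[0,0,0]],
  [0.55,[0,0,0],[0,0,0]],
  [0.55,[0,0,0],[0,0,0]],
])

```text
time_s: 14.57
tool_pos: [0.5497, 0.2138, 0.1314]
tool_rot: [179.3, 0.9, 93.2]
force: [-0.3, -1.6, 0.3]
grip_width: 0.048
```

Run:
```python
from h import *
where(); s=cam('scene'); far(s); c=cam('top'); handle(c,(390,230,460,290),O,AN)
cv2.imwrite('pics/fin.png',np.hstack([cv2.resize(c['image'][195:315,330:500],(480,339)),cv2.resize(s['image'][160:310,170:310],(316,339))]))
```

```text
t 14.5667 TCP lane mm [-287.5   10.5] z 131.4 jaw ang in lane 89.46 rot [179.3    0.86  93.17] F [-0.3 -1.6  0.3] w 48.0
far edge front x 114.6 rear -16.5 mid y 50.3 ang 0.18 rms 1.03
handle lane [[53.1  0.3]] ang -0.6369797897338856 (70.7815933227539, 14.419281959533691)
```

View pics/fin.png

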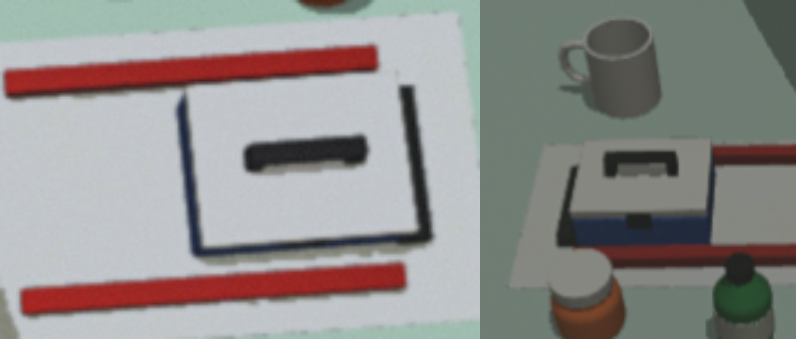

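The box is up against the stop (crop (412,160)), centred and straight between the rails, with the gripper well clear. Handing in.

```bash
python3 -c "
from cell import env; print(env.sign_off())"
```

```text
the job is handed in; nothing more can be done
None
```

The blue box is parked in the lane, up against the rubber stop, and the job is handed in at about 14.6 s on the robot's clock. I pushed it sideways into line with two fingers on its near side, then down the lane with two fingers on its rear end.

- **Position at the end:** the handle in the top view puts the box centre at about (53, 0) mm in the lane frame. That puts the leading end about 118 mm along, against the stop face at 120 mm. The push force also jumped to 21 N there, which I took as contact with the stop.
- **Straightness:** the top view read −0.6° and the scene view +0.2°, so they disagree slightly, but both are close to straight. My measurements kept the box about 9 mm or more from either rail as it went down the lane, and the last picture shows a gap on both sides.
- **Other objects:** in the last picture the bottle and mug look untouched. The jar is only partly in view but looks in place. I did not measure any of the three again.
- **Reported tool height:** the reported height was about 35 mm lower than the fingertips seen in the pictures. On my first sideways try the fingers passed over the near edge of the lid without moving the box. I corrected for this and pushed with the tips about 25–30 mm above the table, above the rails.

I judged by pictures and force readings only; the hand-in gives no verdict.

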